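# Press the blade cover home in the vegetable slicer

### The job

The vegetable slicer on the steel counter has been washed and its opening needs closing: take the rectangular blade cover that matches the opening (not the longer one, not the round one), set it in the opening and press it down until its plate is fully home and flush with the slicer's deck, then let go of it. Leave the long cover and the round cover lying where they are.

Things in the scene. Friction and masses are not known exactly. Their poses are not given: they have to be found in the camera images.
- cover_grip (a point): Centre of the grip bar of the matching cover: loose, 150 g, lying plate down. Rectangular grey plastic plate 92 (x) x 62 (y) mm, 24 thick (lowest 6 mm are 4 mm narrower all round), with an upright black bar mid-top, 46 long (x), 18 wide (y), 44 tall. The point is 22 mm above the plate's top, 22 below the bar's top, 46 above the underside. z up.
- recess (a point): Mouth centre, at deck level, of the opening in a fixed white slicer block 260 (x) x 130, 60 mm tall. Recess 100 (x) x 70 (y), 24 deep, rim bevelled 6 mm; cover fits either way round, 4 mm play each side. A pad on its floor, held by friction, keeps the cover 10 mm proud until pushed straight down with 6 to 8 N; it then stays down, plate level with the deck (bar centre 22 mm above this point).
- long_cover_grip (a point): A cover for another machine, loose, same grey plastic and same black grip bar, its plate 135 x 62 mm and 24 mm thick: too long for the opening. The point is the centre of its grip bar, 46 mm above its underside; x along the bar. To be left alone.
- round_cover_grip (a point): A cover for another machine, loose, same grey plastic and same black grip bar, its plate round, 92 mm in diameter and 24 mm thick: too wide for the opening. The point is the centre of its grip bar, 46 mm above its underside; x along the bar. To be left alone.
Things that resemble listed ones, but are neither listed nor needed, are in the scene too. What is shaped like the part that bears cover_grip but red or turquoise is not meant.

How it is judged:
By the outcome, as a careful person would: the job done as asked, in the order asked, and still so for the second after the job is handed in, with the robot touching nothing.
It also fails if it takes over 48 s, if anything falls off the work surface, if the arm or the gripper's body presses on something with over 40 N, if the wrist force passes 120 N, or if a joint passes its speed limit or range.

### The arm

A 6-joint arm with a two-finger parallel gripper is mounted at the origin on the work surface. World frame = base frame: x ahead of the robot, y to its left, z up, the work surface at z = 0. Lengths are in mm, angles in rad, forces in N, time in s.
With the tool pointing down it reaches from about 250 to 775 mm from the base axis. Payload 4 kg.
Tool frame: the origin (TCP) lies between the finger pads; the fingertips stand 25 mm ahead of it and the grasp point (between the pads) lies 6 mm ahead of it; y points along the fingers, x is the direction in which the jaws open and shut, and the axes are right-handed (so a half turn about y gives the same grasp; the last joint's range is limited). The gripper opens to 94 mm and grips with 3 to 60 N. Pads are 16 mm wide; open, the fingers measure 119 mm over their backs; the gripper's body (75 mm by 177 mm) begins 78 mm behind the grasp point.
Start: joints at [-1.428, 0.087, 1.371, -0, 1.684, -0.103], TCP at [133.829, -533.486, 230.506] pointing down, gripper open.
Joint ranges: [-3.1, 3.1], [-0.76, 2.03], [0.27, 2.55], [-1.08, 4.22], [0.17, 2.65], [-2.57, 2.57]. Speed limits (rad/s): [2.79, 2.79, 3.14, 3.14, 3.14, 3.14].

### API

Orientations are given as a unit quaternion [x, y, z, w].
In Python, from plant import env gives the robot as it stands.
- The arm moves only by the shell command python3 -m pendant 'ROWS' [OPENING]. ROWS is JSON, a list of rows, each an object with "dp": the shift along the world's x, y, z in cm, a list of three; "turn": the turn about the world's z in units of 6 degrees (1.0 is 6 degrees). A call has 1 to 12 rows; each row is the pose to reach, as a shift and turn from the pose measured when the call began; what a row does not reach only later rows make up. A row lasts 1/12 s, in which the tool goes at most 41.7 mm and 7.16 degrees, less where a joint would pass 70% of its speed; a pose out of reach is approached as far as the arm can. A call with a gripper value outside its range is refused whole. OPENING is the closure, from 0 (fully open) to 1 (shut), set as the call begins (- or left out, the last holds). The fingers move at their own pace and stop on an object; the grip force is fixed at half the most. Time passes only in rows, so rows that repeat a pose let the fingers close. It gives the time, the measured TCP pose, the force and the opening at its end, in the units of the state.
- env.observe(): the state, without advancing time (a new reading comes with each control period).
- env.grab_frame(name): name is "scene" or "top"; returns the picture (384x512x3 uint8, blue, green, red); there is no depth.
- env.camera_info(name): a dict with "K" (3x3 intrinsics, pixels), "rvec" (rotation vector, rad) and "tvec" (3), from world to camera coordinates, as OpenCV has them. Camera axes: x right, y down, z forward; pixel columns grow to the right and rows downward; lengths in mm; the calibration is good to about 2 mm. A picture is of the moment at which its call begins. camera_info takes no time and is no camera call.
- env.finish_job(): hands the job in, once; it reports no verdict.
Trained networks look in the newest picture that a camera, given by its name, has taken for a name from the list of things; names that differ only in an ending like _2 or _b are one class to them, and where a whole thing is asked for, a point or a joint stands for the part that bears it (a point fixed in the world has none). Each returns a list of dicts, best first, with "score" (0 to 1); they miss things now and then, are a little off and sometimes report something else, mostly with a low value. They report only what shows in the picture. A call takes as long as a camera call. They do not tell look-alikes from the thing itself.
- env.spot_in(target, camera): "xyz" ([x, y, z] in mm, in the coordinates of the camera as it stood for that picture, good to about 4 mm: the middle of the surface that is visible of it).
The state is a dict: "time": time; "joint_positions": joint angles; "qvel": joint speeds; "effort": joint torques, N m; "eef_pos": TCP position; "tcp_rot": TCP orientation; "ft_force": force on the tool from outside, world axes, zero at the start; "torque": the same for the moment, N m; "finger_gap": finger opening in mm.
Only numpy, scipy, OpenCV 4.12 (cv2) and the standard library are available. Lean on these libraries where they do the work, as an engineer would, in place of code of your own. Each camera call takes 0.05 s, during which the arm holds its last target. There are 200 camera calls.

## Working session

There is one attempt and no reset: what is moved stays moved. The work goes in short steps, Python scripts to look and compute and a shell command to move; the robot and the scene stay as the last step left them, time stands still between calls to the robot, and variables do not carry over. Pictures are saved under pics/ and viewed, about 8 in all and at most 12, crops included, and the job is handed in when it is done.

```bash
mkdir -p pics && cat > h.py <<'E'
import numpy as np, cv2
from plant import env
def cam(n):
    c=env.camera_info(n); K=np.array(c["K"],float); R=cv2.Rodrigues(np.array(c["rvec"],float))[0]; t=np.array(c["tvec"],float).ravel(); return K,R,t
def world(n,p):
    K,R,t=cam(n); return R.T@(np.array(p)-t)
def pix(n,P):
    K,R,t=cam(n); q=K@(R@np.array(P,float)+t); return q[:2]/q[2]
def ray(n,uv,z):
    K,R,t=cam(n); d=R.T@np.linalg.solve(K,[uv[0],uv[1],1.]); c=-R.T@t; return c+d*(z-c[2])/d[2]
E
python3 - <<'E'
from h import *
s=env.observe(); print(s["time"],s["eef_pos"],s["tcp_rot"],s["finger_gap"],s["ft_force"])
for n in ("top","scene"):
    cv2.imwrite(f"pics/{n}0.png",env.grab_frame(n))
    for t in ("cover_grip","recess","long_cover_grip","round_cover_grip"):
        for d in env.spot_in(t,n)[:4]:
            w=world(n,d["xyz"]); print(n,t,round(d["score"],2),w.round(),pix(n,w).round())
E
```

```text
0.0 [ 133.73151154 -532.98607754  229.30044086] [-0.55697831  0.43550969 -0.43436947  0.55805882] 94.22150431777926 [ 0.28896119 -0.19933772  0.35283754]
top cover_grip 0.68 [ 636. -130.   20.] [336. 180.]
top cover_grip 0.62 [ 759. -220.   25.] [381. 121.]
top recess 0.73 [570. 253.  61.] [139. 207.]
top long_cover_grip 0.57 [467. -44.  24.] [292. 263.]
top round_cover_grip 0.69 [ 511. -225.   22.] [382. 243.]
scene cover_grip 0.97 [ 648. -122.   27.] [206. 178.]
scene cover_grip 0.76 [ 774. -214.   24.] [145. 177.]
scene cover_grip 0.64 [678.  26.  28.] [225. 216.]
scene recess 0.61 [597. 273.  60.] [327. 263.]
scene long_cover_grip 0.6 [596. 272.  59.] [327. 263.]
scene long_cover_grip 0.58 [479. -33.  24.] [282. 173.]
scene round_cover_grip 0.98 [ 524. -218.   24.] [229. 145.]
```

View pics/top0.png

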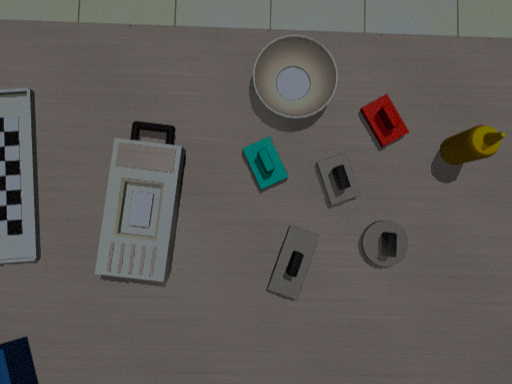

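View pics/scene0.png

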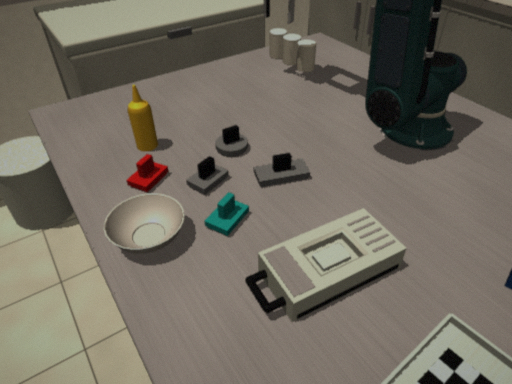

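```bash
cat >> h.py <<'E'
def rect(img,n,c,z,W=150,S=300):
    # tile: up = +x, left = +y
    h=W/2; P=[(h,h),(h,-h),(-h,-h),(-h,h)]
    src=np.float32([pix(n,(c[0]+a,c[1]+b,z)) for a,b in P]); dst=np.float32([(0,0),(S,0),(S,S),(0,S)])
    return cv2.warpPerspective(img,cv2.getPerspectiveTransform(src,dst),(S,S),flags=cv2.INTER_CUBIC)
E
python3 - <<'E'
from h import *
T=[]
for n in ("top","scene"):
    im=cv2.imread(f"pics/{n}0.png"); im=cv2.convertScaleAbs(im,alpha=1.8)
    T.append(np.hstack([rect(im,n,(638,-130),24),rect(im,n,(570,253),60)]))
o=np.vstack(T)
for k in range(0,600,50): o[k,::4]=(0,255,255); o[::4,k]=(0,255,255)
cv2.imwrite("pics/r1.png",o)
E
```

```text
(no output)
```

View pics/r1.png

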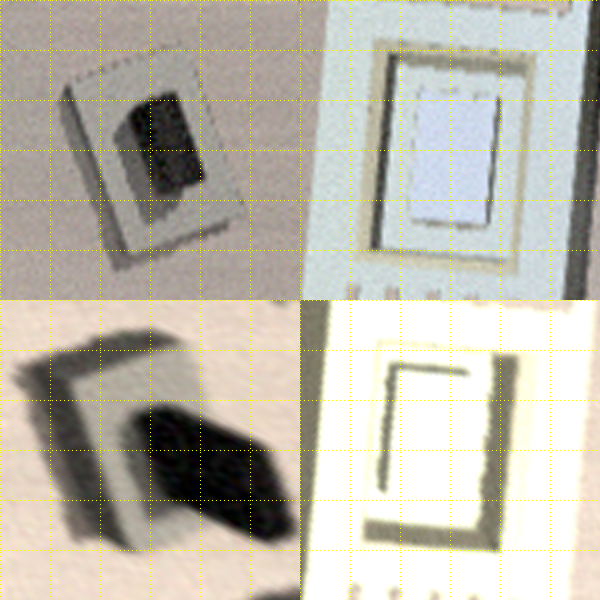

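Top view: the matching cover is at about (337,180), with its plate-top centre at world ≈(638.5,-133) and long axis at +20°. The slicer recess is at about (139,207), centred at ≈(567.5,255) with long axis at −4.8°. Plate and rim sizes check out (91x61 and 110x81 mm with bevel). The red, turquoise, long and round covers are clearly different items.

```bash
python3 -m pendant '[{"dp":[50.5,40.0,-10],"turn":1},{"dp":[50.5,40.0,-10],"turn":1},{"dp":[50.5,40.0,-10],"turn":1},{"dp":[50.5,40.0,-10],"turn":1},{"dp":[50.5,40.0,-10],"turn":1},{"dp":[50.5,40.0,-10],"turn":1},{"dp":[50.5,40.0,-10],"turn":1},{"dp":[50.5,40.0,-10],"turn":1},{"dp":[50.5,40.0,-10],"turn":1},{"dp":[50.5,40.0,-10],"turn":1},{"dp":[50.5,40.0,-10],"turn":1},{"dp":[50.5,40.0,-10],"turn":1}]' 0
```

```text
time: 1.5
eef_pos: [522.6, -225.1, 153.7]
tcp_rot: [0.58, -0.405, 0.405, -0.58]
ft_force: [-0.2, -0.5, 0.1]
finger_gap: 94.1
```

```bash
python3 -m pendant '[{"dp":[11.6,9.2,-1.5],"turn":0},{"dp":[11.6,9.2,-1.5],"turn":0},{"dp":[11.6,9.2,-1.5],"turn":0},{"dp":[11.6,9.2,-1.5],"turn":0},{"dp":[11.6,9.2,-1.5],"turn":0},{"dp":[11.6,9.2,-1.5],"turn":0},{"dp":[11.6,9.2,-1.5],"turn":0}]'
python3 - <<'E'
from h import *
s=env.observe(); print(s["eef_pos"].round(1) if hasattr(s["eef_pos"],'round') else s["eef_pos"])
o=[]
for n in ("top","scene"):
    im=env.grab_frame(n); im=cv2.convertScaleAbs(im,alpha=1.6)
    u,v=map(int,pix(n,(638,-133,60))); u0=max(0,min(512-160,u-80)); v0=max(0,min(384-160,v-80))
    o.append(cv2.resize(im[v0:v0+160,u0:u0+160],(400,400),interpolation=cv2.INTER_CUBIC))
cv2.imwrite("pics/g2.png",np.hstack(o))
E
```

```text
time: 2.08
eef_pos: [638.1, -133.5, 138.6]
tcp_rot: [0.58, -0.405, 0.405, -0.579]
ft_force: [0.2, 0.2, -0.1]
finger_gap: 93.6
[ 638.1 -133.5  138.6]
```

View pics/g2.png

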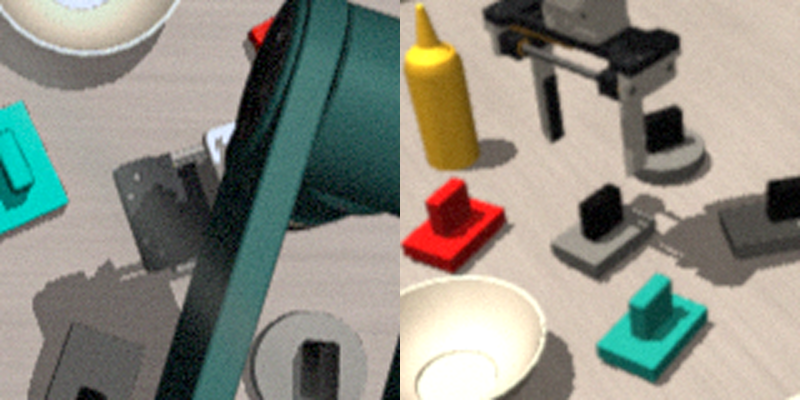

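The gripper is above the grey cover (bar at (600,210) in the right half, fingertips around (553,140) and (633,175), straddling it). Descending.

```bash
python3 -m pendant '[{"dp":[0,0.05,-2.5]},{"dp":[0,0.05,-5]},{"dp":[0,0.05,-7]},{"dp":[0,0.05,-7.8]},{"dp":[0,0.05,-7.8]},{"dp":[0,0.05,-7.8]}]' 0 && python3 -m pendant '[{"dp":[0,0,0]},{"dp":[0,0,0]},{"dp":[0,0,0]},{"dp":[0,0,0]},{"dp":[0,0,0]},{"dp":[0,0,0]},{"dp":[0,0,0]},{"dp":[0,0,0]},{"dp":[0,0,0]},{"dp":[0,0,0]}]' 1
```

```text
invalid input
```

```bash
python3 -m pendant '[{"dp":[0,0.05,-2.5],"turn":0},{"dp":[0,0.05,-5],"turn":0},{"dp":[0,0.05,-7],"turn":0},{"dp":[0,0.05,-7.8],"turn":0},{"dp":[0,0.05,-7.8],"turn":0},{"dp":[0,0.05,-7.8],"turn":0}]' 0 && python3 -m pendant '[{"dp":[0,0,0],"turn":0},{"dp":[0,0,0],"turn":0},{"dp":[0,0,0],"turn":0},{"dp":[0,0,0],"turn":0},{"dp":[0,0,0],"turn":0},{"dp":[0,0,0],"turn":0},{"dp":[0,0,0],"turn":0},{"dp":[0,0,0],"turn":0},{"dp":[0,0,0],"turn":0},{"dp":[0,0,0],"turn":0}]' 1
```

```text
time: 2.68
eef_pos: [637.6, -134.6, 61.9]
tcp_rot: [0.579, -0.405, 0.406, -0.579]
ft_force: [0.6, 0.5, 0.4]
finger_gap: 93.9
time: 3.52
eef_pos: [637.6, -134.6, 61.7]
tcp_rot: [0.579, -0.405, 0.406, -0.579]
ft_force: [0.2, 0.5, -0.3]
finger_gap: 30.7
```

```bash
python3 -m pendant '[{"dp":[0,0,0],"turn":0},{"dp":[0,0,0],"turn":0},{"dp":[0,0,0],"turn":0},{"dp":[0,0,0],"turn":0},{"dp":[0,0,0],"turn":0},{"dp":[0,0,0],"turn":0}]' && python3 -m pendant '[{"dp":[0,0,2],"turn":0},{"dp":[0,0,5],"turn":0},{"dp":[0,0,9],"turn":0},{"dp":[0,0,12],"turn":0},{"dp":[0,0,12],"turn":0},{"dp":[0,0,12],"turn":0}]'
```

```text
time: 4.02
eef_pos: [637.5, -134.4, 61.7]
tcp_rot: [0.579, -0.406, 0.406, -0.579]
ft_force: [0.0, 0.4, 0.1]
finger_gap: 17.7
time: 4.52
eef_pos: [638.7, -134.9, 184.5]
tcp_rot: [-0.579, 0.404, -0.408, 0.579]
ft_force: [-0.7, 0.5, -1.7]
finger_gap: 17.7
```

```bash
python3 -m pendant '[{"dp":[-7.1,39,-2],"turn":-4.15},{"dp":[-7.1,39,-2],"turn":-4.15},{"dp":[-7.1,39,-2],"turn":-4.15},{"dp":[-7.1,39,-2],"turn":-4.15},{"dp":[-7.1,39,-2],"turn":-4.15},{"dp":[-7.1,39,-2],"turn":-4.15},{"dp":[-7.1,39,-2],"turn":-4.15},{"dp":[-7.1,39,-2],"turn":-4.15},{"dp":[-7.1,39,-2],"turn":-4.15},{"dp":[-7.1,39,-2],"turn":-4.15},{"dp":[-7.1,39,-2],"turn":-4.15},{"dp":[-7.1,39,-2],"turn":-4.15}]'
python3 - <<'E'
from h import *
from scipy.spatial.transform import Rotation as Ro
s=env.observe(); p=np.array(s["eef_pos"]); j=Ro.from_quat(s["tcp_rot"]).as_matrix()[:,0]
print(p.round(1),np.degrees(np.arctan2(j[1],j[0])),s["ft_force"])
zt=p[2]-6-54+24  # plate top
print("plate top z",zt)
T=[]
for n in ("top","scene"):
    im=env.grab_frame(n); im=cv2.convertScaleAbs(im,alpha=1.4)
    T.append(np.hstack([rect(im,n,p,zt),rect(im,n,(567.5,255),60)]))
o=np.vstack(T)
for k in range(0,600,50): o[k,::4]=(0,255,255); o[::4,k]=(0,255,255)
cv2.imwrite("pics/r3.png",o)
E
```

```text
time: 5.52
eef_pos: [566.0, 255.8, 161.1]
tcp_rot: [0.481, -0.519, 0.522, -0.477]
ft_force: [0.6, -0.7, -1.2]
finger_gap: 17.7
[566.  255.8 161.1] -94.80164948499237 [ 0.64812861 -0.68801495 -1.17699595]
plate top z 125.10841973635195
```

View pics/r3.png

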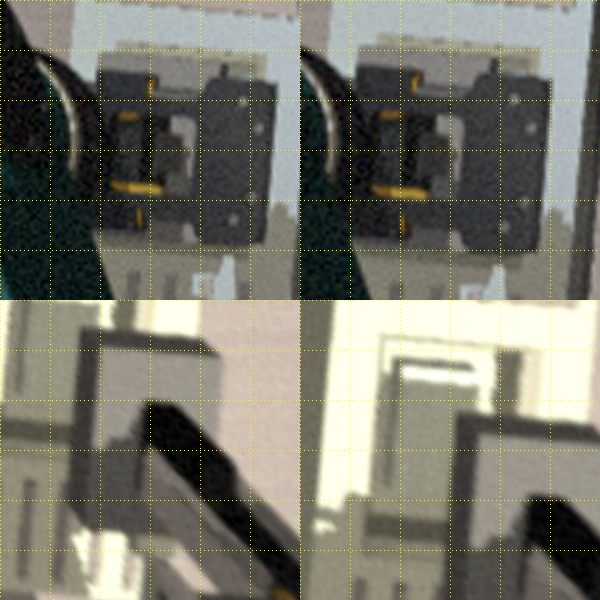

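```bash
python3 - <<'E'
from h import *
T=[]
for n,a in (("top",1.4),("scene",.9)):
    im=cv2.convertScaleAbs(cv2.imread(f"pics/{n}0.png"),alpha=a)
    t=rect(im,n,(567.5,255),60,W=130,S=400)
    cl=cv2.createCLAHE(3,(4,4)); t=cv2.cvtColor(cl.apply(cv2.cvtColor(t,cv2.COLOR_BGR2GRAY)),cv2.COLOR_GRAY2BGR)
    y=np.radians(-4.8); L=np.array([np.cos(y),np.sin(y)]); S=np.array([-L[1],L[0]])
    for hl,hs,c in ((56,41,(0,0,255)),(50,35,(0,255,0))):
        q=[ (a*hl*L+b*hs*S) for a,b in ((1,1),(1,-1),(-1,-1),(-1,1))]
        cv2.polylines(t,[np.int32([(200-p[1]*400/130,200-p[0]*400/130) for p in q])],True,c,1)
    T.append(t)
cv2.imwrite("pics/r4.png",np.hstack(T))
E
```

```text
(no output)
```

View pics/r4.png

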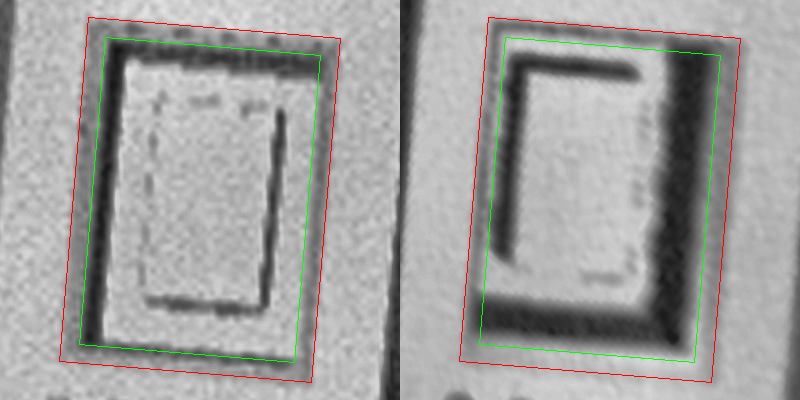

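Both views agree with recess (567.5, 255) at −4.8°, and the outlines overlay the rim in both tiles. The held cover is within about 2 mm of that. Lowering.

```bash
python3 -m pendant '[{"dp":[0,-0.05,-1.5],"turn":0},{"dp":[0,-0.05,-3],"turn":0},{"dp":[0,-0.05,-3.8],"turn":0},{"dp":[0,-0.05,-4.3],"turn":0},{"dp":[0,-0.05,-4.7],"turn":0},{"dp":[0,-0.05,-4.9],"turn":0},{"dp":[0,-0.05,-4.9],"turn":0},{"dp":[0,-0.05,-4.9],"turn":0}]'
```

```text
time: 6.28
eef_pos: [567.5, 253.4, 113.9]
tcp_rot: [0.479, -0.519, 0.524, -0.477]
ft_force: [1.1, -0.4, -1.6]
finger_gap: 17.9
```

```bash
python3 -m pendant '[{"dp":[-0.12,0.17,0],"turn":0},{"dp":[-0.12,0.17,0],"turn":0},{"dp":[-0.12,0.17,-0.2],"turn":0},{"dp":[-0.12,0.17,-0.4],"turn":0},{"dp":[-0.12,0.17,-0.5],"turn":0},{"dp":[-0.12,0.17,-0.5],"turn":0},{"dp":[-0.12,0.17,-0.5],"turn":0}]'
```

```text
time: 6.87
eef_pos: [566.2, 255.1, 108.7]
tcp_rot: [0.479, -0.519, 0.524, -0.476]
ft_force: [-0.5, -0.3, -1.2]
finger_gap: 18.0
```

Now press in steps; home is expected near TCP z ≈ 97.7.

```bash
python3 -m pendant '[{"dp":[0,0,-0.2],"turn":0},{"dp":[0,0,-0.4],"turn":0},{"dp":[0,0,-0.4],"turn":0}]'; python3 -m pendant '[{"dp":[0,0,-0.2],"turn":0},{"dp":[0,0,-0.4],"turn":0},{"dp":[0,0,-0.4],"turn":0}]'
```

```text
time: 7.12
eef_pos: [566.6, 255.2, 105.7]
tcp_rot: [0.478, -0.519, 0.524, -0.477]
ft_force: [-0.7, -0.4, 3.4]
finger_gap: 17.3
time: 7.37
eef_pos: [566.7, 255.2, 102.1]
tcp_rot: [0.478, -0.519, 0.524, -0.477]
ft_force: [-1.8, -0.2, 3.9]
finger_gap: 17.9
```

```bash
python3 -m pendant '[{"dp":[0,0,-0.2],"turn":0},{"dp":[0,0,-0.4],"turn":0},{"dp":[0,0,-0.4],"turn":0}]'; python3 -m pendant '[{"dp":[0,0,-0.1],"turn":0},{"dp":[0,0,-0.3],"turn":0},{"dp":[0,0,-0.3],"turn":0}]'
```

```text
time: 7.62
eef_pos: [566.7, 255.2, 98.1]
tcp_rot: [0.478, -0.519, 0.524, -0.477]
ft_force: [-1.8, -0.2, 4.2]
finger_gap: 18.2
time: 7.87
eef_pos: [566.9, 255.2, 97.7]
tcp_rot: [0.478, -0.519, 0.524, -0.478]
ft_force: [-4.4, -2.7, 12.4]
finger_gap: 17.9
```

Hard stop at z 97.7 as predicted. One more push to confirm it, then release.

```bash
python3 -m pendant '[{"dp":[0,0,-0.4],"turn":0},{"dp":[0,0,-0.4],"turn":0},{"dp":[0,0,-0.4],"turn":0}]'; python3 -m pendant '[{"dp":[0,0,0.0],"turn":0},{"dp":[0,0,0],"turn":0},{"dp":[0,0,0],"turn":0},{"dp":[0,0,0],"turn":0},{"dp":[0,0,0],"turn":0},{"dp":[0,0,0],"turn":0},{"dp":[0,0,0],"turn":0},{"dp":[0,0,0],"turn":0}]' 0.5
```

```text
time: 8.12
eef_pos: [566.9, 255.1, 97.6]
tcp_rot: [0.477, -0.518, 0.524, -0.478]
ft_force: [-6.9, -3.3, 16.1]
finger_gap: 17.8
time: 8.78
eef_pos: [566.9, 255.1, 97.3]
tcp_rot: [0.477, -0.518, 0.524, -0.478]
ft_force: [-0.3, 0.7, -0.1]
finger_gap: 46.8
```

```bash
python3 -m pendant '[{"dp":[0,0,3],"turn":0},{"dp":[0,0,7],"turn":0},{"dp":[0,0,11],"turn":0},{"dp":[0,0,14],"turn":0},{"dp":[-4,-4,14],"turn":0},{"dp":[-8,-6,14],"turn":0},{"dp":[-11,-9,14],"turn":0},{"dp":[-14,-12,14],"turn":0},{"dp":[-16,-15,14],"turn":0},{"dp":[-19,-18,14],"turn":0},{"dp":[-20,-22,14],"turn":0},{"dp":[-20,-25,14],"turn":0}]'
python3 - <<'E'
from h import *
o=[]
y=np.radians(-4.8); L=np.array([np.cos(y),np.sin(y)]); S=np.array([-L[1],L[0]])
for n in ("top","scene"):
    im=env.grab_frame(n); cv2.imwrite(f"pics/{n}5.png",im)
    for t in ("cover_grip",):
        for d in env.spot_in(t,n)[:4]: print(n,t,round(d["score"],2),world(n,d["xyz"]).round())
    im=cv2.convertScaleAbs(im,alpha=1.3 if n=="top" else .9)
    t=rect(im,n,(567.5,255),60,W=130,S=400)
    q=[(a*46*L+b*31*S) for a,b in ((1,1),(1,-1),(-1,-1),(-1,1))]
    cv2.polylines(t,[np.int32([(200-p[1]*400/130,200-p[0]*400/130) for p in q])],True,(0,0,255),1)
    u,v=map(int,pix(n,(567,255,60))); u0=max(0,min(512-200,u-100)); v0=max(0,min(384-100,v-50))
    w=cv2.resize(im[v0:v0+100,u0:u0+200],(400,200),interpolation=cv2.INTER_CUBIC)
    o.append(np.vstack([t,w]))
cv2.imwrite("pics/r5.png",np.hstack(o))
E
```

```text
time: 9.78
eef_pos: [364.6, 4.7, 237.9]
tcp_rot: [0.478, -0.517, 0.524, -0.479]
ft_force: [1.0, -1.5, 0.4]
finger_gap: 47.1
top cover_grip 0.95 [568. 246.  57.]
top cover_grip 0.84 [ 756. -220.   25.]
top cover_grip 0.65 [669.  15.  20.]
scene cover_grip 0.64 [584. 265.  60.]
```

View pics/r5.png

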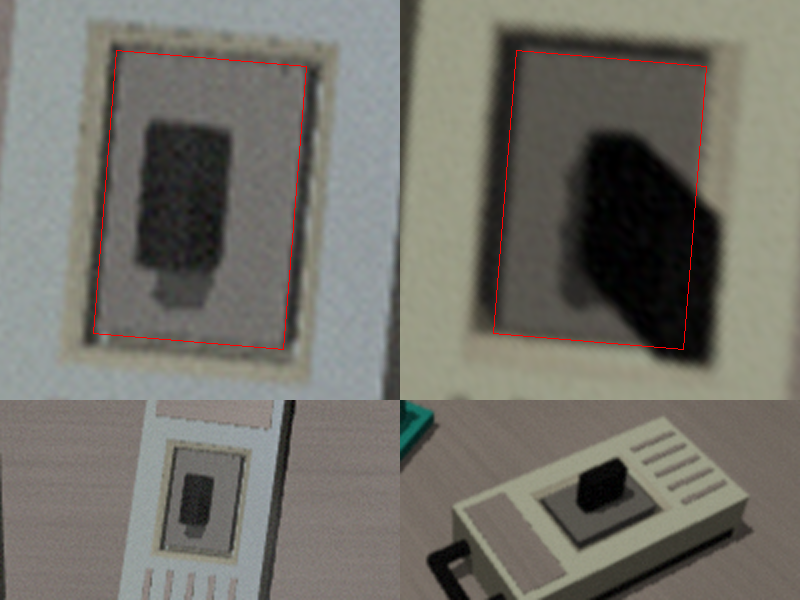

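View pics/scene5.png

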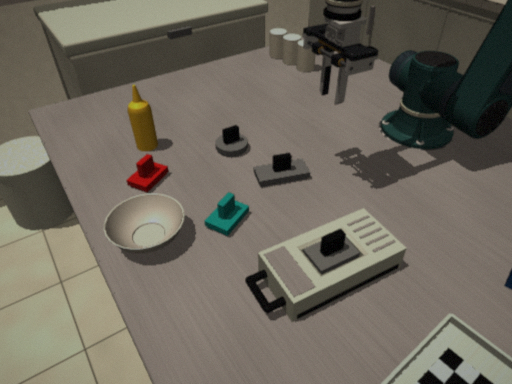

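The cover sits in the opening. Its plate edges match the deck-level (z = 60) outline in both tiles, with the scene corner at (515,50) on the line; a plate 10 mm proud would be shifted by about 8 mm. The long and round covers still lie at (282,173) and (229,145). Handing in.

```bash
python3 -c "
from plant import env
print(env.finish_job(), env.observe()['time'])"
```

```text
the job is handed in; nothing more can be done
the job is handed in; nothing more can be done
```

I set the matching grey rectangular cover in the slicer's opening, pressed it fully down and let go of it. The job was handed in at about 10 s, against the 48 s limit.

**Seating:** The press met the pad at about 4–5 N and came to a hard stop at TCP z 97.7 mm, which is the height I had worked out for fully home. I pushed on to 16 N and it went no further.

**After release:** The force read about zero. In both cameras the plate's edges match the deck-level outline, so it stayed flush. The long and round covers are where they were in the scene picture.

**Checks that disagreed:** The detector's positions from the two cameras differed by 10–25 mm, so I used my own pixel measurements instead. The TCP was about 2 mm off after the first lowering into the opening; I corrected that before pressing.

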